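Feed a panel to the print bed and switch on its vacuum

TASK

Pull the bottom blank panel out through the slot of the stack magazine, leaving the others stacked inside, and lay it flat on the aluminium print bed, pushed up against both green stops. Then take the orange stylus from its stand and, touching the switches only with the stylus, switch the green rocker fully on, and put the stylus back upright in its stand. Leave the yellow and red rockers off and everything else standing where it is.

Things in the scene. Friction and masses are not known exactly. Their poses are not given: they have to be found in the camera images.
- bed: Aluminium print bed, fixed, 190 x 100 mm, its top 12 mm above the table. Origin at the centre of its underside; axes as those of bed_home. It may stand turned. Two green stops rise 8 mm above its top, at its +x end and on its -y side.
- bed_home (a point): Where the panel's centre (half-way up) lies when it touches both stops, 6 mm above the bed's top; the panel's x axis (length) then points along this x axis. The end stop's face is 80 mm away on +x (60 mm wide along y); the side stop's face is 32 mm away on -y and runs only from x = 22 to 64 mm. The -x half of the bed is free on both sides.
- magazine: Stack magazine, fixed: plywood base 178 x 84 mm, clear cheeks, yellow front gate, 90 mm tall. Origin at the centre of its underside; panels come out towards its -x. Its floor is 36 mm above the table; the slot under the gate is 15.5 mm high; the gate's front face is at x = -89 mm. The cheeks leave 2 mm either side of a panel. It may stand turned.
- console: Grey switch console, fixed, 90 (x) x 170 (y) x 40 mm tall, origin at the centre of its underside. On it the green, yellow and red rockers stand in a row along y, 45 mm apart, in any order.
- green_pad (a point): Point on the top face of the green rocker's far (+x) half, 22 mm from its pivot, where to press down with the stylus; it goes down about 12.5 mm from off to fully on, and meets a firm stop. The rocker is 60 mm long (x), 22 mm wide (y); its pivot line runs along y, 20 mm above the console's top.
- panel0_mid (a point): Centre of the bottom panel, the one to pull: white-topped wood, 160 mm long (x axis), 64 mm wide (y axis), 12 mm thick, 80 g. Its -x end sticks out of the slot by 45 to 55 mm, free on both sides and underneath; its x axis is the magazine's. Three panels rest on it and drop when it leaves; pulling takes a few newtons.
- panel1_mid (a point): Centre of a like panel, number 1 above the bottom one, which stays in the magazine.
- panel2_mid (a point): Centre of a like panel, number 2 above the bottom one, which stays in the magazine.
- panel3_mid (a point): Centre of a like panel, number 3 above the bottom one, which stays in the magazine.
- rocker_green (a joint): Angle of the green rocker (rad): 0 off (its far end, +x, is up), 0.6 fully on (far end down). It stays where it is left; it needs about 2.5 N at its pad.
- rocker_yellow (a joint): Yellow rocker, the same; leave it off.
- rocker_red (a joint): Red rocker, the same; leave it off.
- yellow_pad (a point): The like point on the yellow rocker.
- red_pad (a point): The like point on the red rocker.
- stylus_grip (a point): Grip point of the orange stylus: on its axis, 125 mm above its tip, 30 mm below its top end. It stands upright (z axis up) in the stand, leaning a few degrees at most. Square shaft 15 x 15 mm (faces along x and y), 155 mm long in all, ending in a round steel tip 10 mm in diameter and 25 mm long; 60 g.
- stylus_tip (a point): Bottom end of the stylus, on its axis.
- stand_mouth (a point): Centre of the top of the fixed dark wooden stand (64 x 64 mm, 62 mm tall, its faces along x and y), at the mouth of its square hole, 19.5 mm wide and 55 mm deep, chamfered by 4 mm. The stylus's tip rests on the hole's floor.
- tin: Bystander: red-banded ink tin, 72 mm diameter, 75 mm tall. Origin at its underside's centre or within it.
- jar: Bystander: amber jar, 60 mm diameter, 85 mm tall. Origin at its underside's centre or within it.
- bottle: Bystander: white bottle, 64 mm diameter, 170 mm tall. Origin at its underside's centre or within it.
- tape: Bystander: roll of tape lying flat, 90 mm diameter, 24 mm tall. Origin at its underside's centre or within it.
- squeegee: Bystander: wooden squeegee lying flat, 62 x 200 mm, 28 mm tall. Origin at its underside's centre or within it.
- brush: Bystander: paint brush lying flat, 190 mm long. Origin at its underside's centre or within it.
There are look-alikes about, which are no part of the job. Of the things that look like the part that bears stylus_grip, the largest one is meant.

How it is judged:
By the outcome, as a careful person would: the job done as asked, in the order asked, and still so for the second after the job is handed in, with the robot touching nothing.
It also fails if it takes over 58 s, if anything falls off the work surface, if the arm or the gripper's body presses on something with over 40 N, if the wrist force passes 120 N, or if a joint passes its speed limit or range.

ROBOT

A 6-joint arm with a two-finger parallel gripper is mounted at the origin on the work surface. World frame = base frame: x ahead of the robot, y to its left, z up, the work surface at z = 0. Lengths are in m, angles in rad, forces in N, time in s.
With the tool pointing down it reaches from about 0.25 to 0.725 m from the base axis. Payload 9.7 kg.
Tool frame: the origin (TCP) lies on the centre line of the jaws, within the pads' length; the fingertips stand 8 mm ahead of it and the grasp point (between the pads) lies 11 mm behind it; z points along the fingers, y is the line along which they close (so a half turn about z gives the same grasp; the last joint's range is limited). The gripper opens to 85 mm and grips with 20 to 120 N. Pads are 22 mm wide; open, the fingers measure 114 mm over their backs; the gripper's body (76 mm by 85 mm) begins 54 mm behind the grasp point. The pads swing forward as they close: fully open they stand 13 mm farther back than shut.
Start: joints at [1.297, 0.087, 0.176, 1.66, 0, 1.571], TCP at [0.149, 0.53, 0.239] pointing down, gripper open.
Joint ranges: [-3.13, 3.13], [-0.85, 1.81], [-1.15, 1.24], [-2.2, 2.28], [-1.44, 1.52], [-3.14, 3.14]. Speed limits (rad/s): [2.22, 2.22, 2.57, 3.14, 3.14, 3.14].

INTERFACE

Orientations are given as a rotation vector (axis times angle).
In Python, from bench import robot, cams, order, nets gives the robot as it stands. The module is installed in compiled form; this text tells all that it offers.
- The arm moves only by the tool apply_moves, never from a script. Its argument "targets" is a list of rows, each a list of 6 numbers: the shift along the tool's x, y, z in units of 40 mm (1.0 is 40 mm), then the turn, a rotation vector about the tool's x, y, z in units of 6 degrees (1.0 is 6 degrees). In form: [[x, y, z, wx, wy, wz], ...]. A call has exactly 8 rows; each row shifts and turns the commanded pose from where the row before left it, along the tool's axes as they then stand; what a row does not reach is not made up. A row lasts 1/10 s, in which the tool goes at most 50 mm and 8.59 degrees, less where a joint would pass 70% of its speed; a pose out of reach is approached as far as the arm can. A call is refused whole if a number of a shift passes 1 or a number of a turn 1, either way. A call with a gripper value outside its range is refused whole. "claw" is the finger opening in mm, from 0 to 85.4, set as the call begins (left out, the last holds). The fingers move at their own pace and stop on an object; the grip force is fixed at half the most. Time passes only in rows, so rows that do not move let the fingers close, or fill a call up. It gives the time, the measured TCP pose, the force, the opening and the grip force at its end, in the units of the state.
- robot.get_state(): the state, without advancing time (a new reading comes with each control period).
- cams.grab_frame(name): name is "scene" or "top" or "wrist"; returns a dict with "frame" (480x640x3 uint8, red, green, blue), "vfov" (degrees; the focal length in pixels is half the picture's height over the tangent of half this angle, whatever the lens; pixels are square), "cx", "cy" (the principal point, pixels), "rvec" (rotation vector, rad) and "tvec" (3), from world to camera coordinates, as OpenCV has them. Camera axes: x right, y down, z forward; pixel columns grow to the right and rows downward; lengths in m; the calibration is good to about 2 mm. A picture is of the moment at which its call begins. There is no depth.
- order.close_job(): hands the job in; it is judged then, once.
Trained networks look in a picture, given as the dict that the camera call returned (one of the last four; its "shot" number tells which), for a name from the list of things; names that differ only in an ending like _2 or _b are one class to them, and where a whole thing is asked for, a point or a joint stands for the part that bears it (a point fixed in the world has none). Each returns a list of dicts, best first, with "p" (0 to 1); they miss things now and then, are a little off and sometimes report something else, mostly with a low value. They report only what shows in the picture. A call takes as long as a camera call. They do not tell look-alikes from the thing itself.
- nets.look_for(picture, name): "point" ([column, row] in pixels, amid what is visible of it).
The state is a dict: "time_s": time; "joints": joint angles; "qd": joint speeds; "joint_efforts": joint torques, N m; "eef_pos": TCP position; "orientation": TCP orientation; "wrist_force": force on the tool from outside, world axes, zero at the start; "moment": the same for the moment, N m; "gripper_width": finger opening in m; "grip_force": force on a finger pad.
Only numpy, scipy, OpenCV 4.12 (cv2) and the standard library are available. Lean on these libraries where they do the work, as an engineer would, in place of code of your own. Each camera call takes 0.05 s, during which the arm holds its last target. There are 200 camera calls.

## Working session

There is one attempt and no reset: what is moved stays moved. The work goes in short steps, Python scripts to look and compute and a tool call to move; the robot and the scene stay as the last step left them, time stands still between calls to the robot, and variables do not carry over. Pictures are saved under pics/ and viewed, at most 14 in all, crops included, and the job is handed in when it is done.

Besides the shell and the picture viewer there is one more tool, called after "Emit:" as a command line: name --pt "numbers of a row" for each row, then --argument value for the rest. apply_moves: Moves the arm, as the interface text tells. Its arguments: {"type":"object","properties":{"targets":{"type":"array"},"claw":{"type":"number"}},"required":["targets"]}

```bash
mkdir -p pics; ls; cat > h.py <<'E'
import numpy as np, cv2
from scipy.spatial.transform import Rotation as R
from bench import robot, cams, order, nets
def grab(n, save=None):
    p=cams.grab_frame(n)
    if save: cv2.imwrite('pics/'+save+'.png', p['frame'][:,:,::-1])
    return p
def K(p):
    f=240/np.tan(np.radians(p['vfov'])/2)
    return np.array([[f,0,p['cx']],[0,f,p['cy']],[0,0,1.]])
def ray(p,px):
    Rm=R.from_rotvec(p['rvec']).as_matrix(); t=np.array(p['tvec'])
    d=Rm.T@np.linalg.inv(K(p))@np.array([px[0],px[1],1.]); return -Rm.T@t, d
def atz(p,px,z):
    o,d=ray(p,px); return o+d*(z-o[2])/d[2]
def proj(p,X):
    return cv2.projectPoints(np.array(X,float).reshape(-1,3),np.array(p['rvec'],float),np.array(p['tvec'],float),K(p),None)[0].reshape(-1,2)
def tri(a,b):
    (o1,d1),(o2,d2)=a,b
    A=np.stack([d1,-d2],1); s=np.linalg.lstsq(A,o2-o1,rcond=None)[0]
    return (o1+d1*s[0]+o2+d2*s[1])/2, np.linalg.norm(o1+d1*s[0]-o2-d2*s[1])
def tool():
    s=robot.get_state(); return np.array(s['eef_pos']), R.from_rotvec(s['orientation'])
E
python3 - <<'E'
from h import *
np.set_printoptions(precision=4,suppress=True)
s=robot.get_state(); print(s)
a=grab('scene','s0'); b=grab('top','t0')
for n,p in(('s',a),('t',b)):
    o,d=ray(p,[320,240]); print(n,p['vfov'],o,d)
    for k in ['bed','magazine','console','green_pad','panel0_mid','panel3_mid','stylus_grip','stylus_tip','stand_mouth','yellow_pad','red_pad','tin','jar','bottle','tape','squeegee','brush']:
        print(k,[(np.round(q['point']).tolist(),round(q['p'],2)) for q in nets.look_for(p,k)[:4]])
E
```

```text
pics
{'time_s': 0.0, 'joints': array([ 1.297 ,  0.0875,  0.1751,  1.6598, -0.    ,  1.5708]), 'qd': array([-0.001 ,  0.0019, -0.0004, -0.0008, -0.0003, -0.0007]), 'joint_efforts': array([  0.0007, -52.0393,  46.4797,   0.0166,   0.    ,   0.    ]), 'eef_pos': array([0.1487, 0.5293, 0.2386]), 'orientation': array([-0.4287, -3.112 ,  0.002 ]), 'wrist_force': array([ 0.3719,  0.4538, -0.3222]), 'moment': array([ 0.0093, -0.0181,  0.0101]), 'grip_force': 0.0, 'gripper_width': 0.08554858233523759}
s 54.936644117900926 [ 1.2756 -0.0881  0.6094] [-0.8293  0.0506 -0.5565]
bed [([296.0, 261.0], 0.72)]
magazine [([482.0, 269.0], 0.94), ([410.0, 238.0], 0.19)]
console [([188.0, 305.0], 0.69)]
green_pad [([186.0, 277.0], 0.58)]
panel0_mid [([438.0, 270.0], 0.62), ([410.0, 241.0], 0.58)]
panel3_mid [([491.0, 252.0], 0.78), ([241.0, 230.0], 0.7), ([160.0, 280.0], 0.28), ([298.0, 256.0], 0.24)]
stylus_grip [([221.0, 244.0], 0.7), ([178.0, 217.0], 0.67), ([410.0, 327.0], 0.41)]
stylus_tip [([222.0, 238.0], 0.8), ([181.0, 215.0], 0.61), ([141.0, 242.0], 0.53)]
stand_mouth [([186.0, 251.0], 0.86)]
yel
[... 548 characters left out ...]
), ([203.0, 235.0], 0.72)]
panel0_mid [([203.0, 234.0], 0.96)]
panel3_mid [([153.0, 231.0], 0.62), ([426.0, 222.0], 0.23)]
stylus_grip [([446.0, 280.0], 0.63), ([406.0, 271.0], 0.63)]
stylus_tip [([417.0, 222.0], 0.63), ([405.0, 271.0], 0.59), ([480.0, 276.0], 0.59), ([446.0, 280.0], 0.43)]
stand_mouth [([436.0, 281.0], 0.84), ([164.0, 184.0], 0.46)]
yellow_pad [([447.0, 222.0], 0.65), ([150.0, 234.0], 0.51)]
red_pad [([427.0, 219.0], 0.67), ([408.0, 221.0], 0.48)]
tin [([250.0, 168.0], 0.87), ([206.0, 236.0], 0.27)]
jar [([296.0, 166.0], 0.7)]
bottle [([161.0, 183.0], 0.78)]
tape [([341.0, 190.0], 0.85)]
squeegee [([213.0, 306.0], 0.65)]
brush [([388.0, 328.0], 0.9), ([153.0, 248.0], 0.33)]
```

View pics/s0.png

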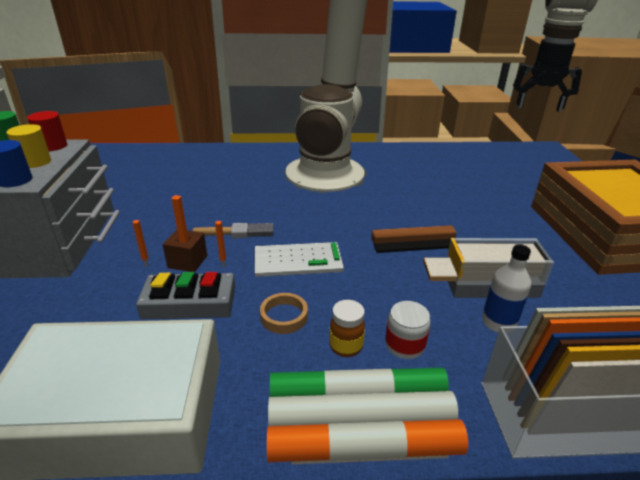

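```bash
python3 -c "
import cv2
a=cv2.imread('pics/t0.png')[140:350,110:510]; cv2.imwrite('pics/t0c.png',cv2.resize(a,(800,420),interpolation=cv2.INTER_CUBIC))"
```

```text
(no output)
```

View pics/t0c.png

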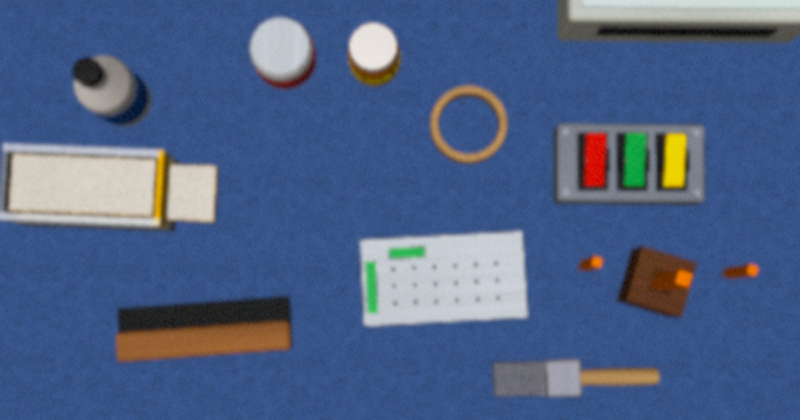

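The scene view shows three orange sticks at (141,242), (180,217) and (221,244). The middle one is tallest and stands in the dark stand, so it is the stylus; the outer two are look-alikes. 

In the top view:
- The magazine is at (153,233) with the panel end sticking out right (world -y).
- The bed is at (333,280), with its end stop at left and side stop at the top.
- The rockers run red, green, yellow from left to right.

```bash
cat > m.py <<'E'
from h import *
np.set_printoptions(precision=4,suppress=True)
def rect(p,mask,z,name):
    c,_=cv2.findContours(mask.astype(np.uint8),cv2.RETR_EXTERNAL,cv2.CHAIN_APPROX_NONE)
    c=max(c,key=cv2.contourArea); P=np.array([atz(p,q,z)[:2] for q in c[:,0]],np.float32)*1000
    r=cv2.minAreaRect(P); print(name,'center',np.round(r[0],1),'size+1px',np.round(r[1],1),'ang',round(r[2],2)); return r
E
python3 - <<'E'
from m import *
p=cams.grab_frame('top'); im=p['frame'].astype(int)
hsv=cv2.cvtColor(p['frame'],cv2.COLOR_RGB2HSV)
def box(m,u0,v0,u1,v1):
    o=np.zeros(m.shape,bool); s=np.s_[140+v0//2:140+v1//2,110+u0//2:110+u1//2]; o[s]=m[s]; return o
notblue=(im[:,:,2]-im[:,:,0]<20)&(im.sum(2)>240)
rect(p,box(notblue,340,215,545,340),.012,'bed')
rect(p,box(notblue,172,140,235,240),.048,'panel0 end')
rect(p,box(im[:,:,2]-im[:,:,0]<35,540,112,720,215),.040,'console')
H,S,V=[hsv[:,:,i].astype(int) for i in range(3)]
g=(abs(H-60)<15)&(S>90)
rect(p,box(g,355,250,385,320),.020,'endstop'); rect(p,box(g,385,240,430,265),.020,'sidestop')
rect(p,box(g,615,125,655,195),.063,'green')
rect(p,box((abs(H-60)>15)&(S>120)&((H<12)|(H>170)),575,125,612,195),.063,'red')
rect(p,box((abs(H-27)<8)&(S>120),655,125,695,195),.063,'yellow')
rect(p,box((abs(H-25)<8)&(S>120),150,140,172,240),.090,'gate')
dark=(im[:,:,0]>im[:,:,2]+5)
rect(p,box(dark,605,235,705,325),.062,'stand')
o=(S>180)&(V>150)&(H<15)
for q in [(585,250,610,275),(665,262,705,295),(740,255,770,285)]: rect(p,box(o,*q),.162,'orange')
a=cams.grab_frame('scene')
for k,z in(('stand_mouth',.062),):
    for P in(a,p): print(k,[atz(P,q['point'],z) for q in nets.look_for(P,k)[:1]])
E
```

```text
bed center [444.8 -86.4] size+1px [ 98.2 187.9] ang 3.59
panel0 end center [541.3 198.6] size+1px [74.  50.2] ang 1.34
console center [ 577.6 -297.6] size+1px [ 90.3 171.4] ang 0.49
endstop center [434.5  -2.8] size+1px [55.6 10.6] ang 3.8
sidestop center [474.1 -43.4] size+1px [ 9.3 37. ] ang 0.49
green center [ 579.  -299.6] size+1px [27.1 61.8] ang 89.4
red center [ 578.6 -254.5] size+1px [27.1 61.7] ang 89.69
yellow center [ 578.2 -343.9] size+1px [28.4 61.1] ang 85.79
gate center [538.7 228.1] size+1px [13.5 79.6] ang 87.77
stand center [ 442. -325.] size+1px [71.6 64.4] ang 73.35
orange center [ 458.3 -240. ] size+1px [9.  7.5] ang 13.72
orange center [ 435.1 -330.3] size+1px [3.5 8.5] ang 14.42
orange center [ 450.7 -398.2] size+1px [8.2 8.4] ang 0.49
stand_mouth [array([ 0.4956, -0.3065,  0.062 ])]
stand_mouth [array([ 0.4442, -0.3249,  0.062 ])]
```

```bash
cat > plan.py <<'E'
from h import *
def down(th,tilt=None):
    c,s=np.cos(np.radians(th)),np.sin(np.radians(th))
    return R.from_matrix(np.array([[-s,c,0],[c,s,0],[0,0,-1.]]).T)
def plan(wps,start=None,pad=True):
    """wps: list of (pos_mm, th_deg, nrows)"""
    p,r=start if start else tool()
    p=np.array(p); rows=[]
    for pos,th,n in wps:
        P=np.array(pos)/1000; Q=down(th) if not isinstance(th,R) else th
        for i in range(n):
            k=1/(n-i)
            dp=r.inv().apply((P-p)*k)/.04; dr=(r.inv()*Q).as_rotvec()*k/np.radians(6)
            row=np.round(np.r_[dp,dr],2); 
            if abs(row).max()>1: print('OVER',row)
            p=p+r.apply(row[:3]*.04); r=r*R.from_rotvec(row[3:]*np.radians(6)); rows.append(row.tolist())
    while pad and len(rows)%8: rows.append([0]*6)
    for i in range(0,len(rows),8): print('[' + ','.join('['+','.join('%g'%(v+0) for v in q)+']' for q in rows[i:i+8])+']')
    print('end',np.round(p*1000,1)); return p,r
E
python3 - <<'E'
from plan import *
plan([((540,185,200),-2,16)])
E
```

```text
[[-0.73,-0.35,0.06,0,0,0.79],[-0.76,-0.29,0.06,0,0,0.8],[-0.78,-0.23,0.06,0,0,0.79],[-0.8,-0.16,0.06,0,0,0.8],[-0.81,-0.09,0.06,0,0,0.79],[-0.81,-0.03,0.06,0,0,0.8],[-0.81,0.04,0.06,0,0,0.79],[-0.81,0.11,0.06,0,0,0.8]]
[[-0.8,0.18,0.06,0,0,0.79],[-0.78,0.24,0.06,0,0,0.8],[-0.76,0.31,0.06,0,0,0.79],[-0.73,0.37,0.06,0,0,0.8],[-0.69,0.43,0.07,0,0,0.79],[-0.66,0.48,0.06,0,0,0.8],[-0.61,0.53,0.07,0,0,0.79],[-0.57,0.58,0.06,0,0,0.8]]
end [539.9 184.9 200.1]
```

Emit:
apply_moves --pt "-0.73 -0.35 0.06 0 0 0.79" --pt "-0.76 -0.29 0.06 0 0 0.8" --pt "-0.78 -0.23 0.06 0 0 0.79" --pt "-0.8 -0.16 0.06 0 0 0.8" --pt "-0.81 -0.09 0.06 0 0 0.79" --pt "-0.81 -0.03 0.06 0 0 0.8" --pt "-0.81 0.04 0.06 0 0 0.79" --pt "-0.81 0.11 0.06 0 0 0.8" --claw 85

```text
time_s: 2.8
eef_pos: [0.3448, 0.3565, 0.2201]
orientation: [1.427, 2.799, 0.001]
wrist_force: [0.5, -0.1, 0.2]
gripper_width: 0.085
grip_force: 0.0
```

Emit:
apply_moves --pt "-0.8 0.18 0.06 0 0 0.79" --pt "-0.78 0.24 0.06 0 0 0.8" --pt "-0.76 0.31 0.06 0 0 0.79" --pt "-0.73 0.37 0.06 0 0 0.8" --pt "-0.69 0.43 0.07 0 0 0.79" --pt "-0.66 0.48 0.06 0 0 0.8" --pt "-0.61 0.53 0.07 0 0 0.79" --pt "-0.57 0.58 0.06 0 0 0.8"

```text
time_s: 3.6
eef_pos: [0.5408, 0.1839, 0.2]
orientation: [2.264, 2.178, 0.0]
wrist_force: [0.6, 0.6, 0.5]
gripper_width: 0.085
grip_force: 0.0
```

```bash
python3 - <<'E'
from m import *
print(tool()[0],tool()[1].as_matrix())
w=grab('wrist','w1'); print(w['vfov'],ray(w,[320,240]))
E
```

```text
[0.5408 0.1839 0.2   ] [[ 0.0386  0.9993  0.0001]
 [ 0.9993 -0.0386  0.0001]
 [ 0.0001  0.0001 -1.    ]]
64.38993607480622 (array([0.5426, 0.2547, 0.3348]), array([-0.0076, -0.2931, -0.9563]))
```

View pics/w1.png

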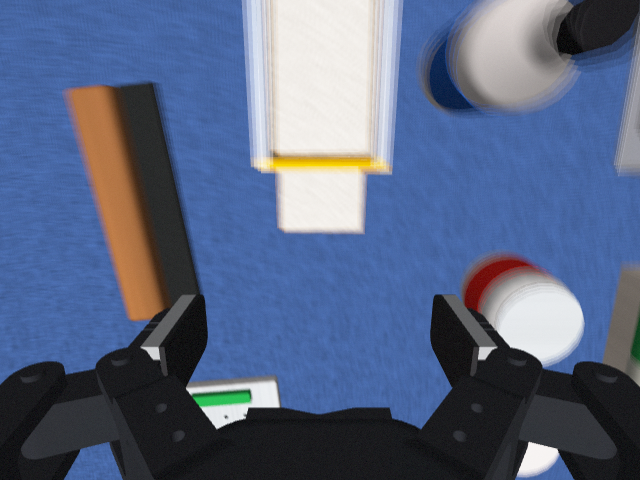

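The wrist view shows the panel's free end from (280,232) to (363,233), with the yellow gate above it at row 165. Next I measure it.

```bash
python3 - <<'E'
from m import *
p=cams.grab_frame('wrist'); im=p['frame'].astype(int)
m=np.zeros((480,640),bool); m[180:245,255:390]=True
m&=(im[:,:,2]-im[:,:,0]<25)&(im.sum(2)>330)
rect(p,m,.048,'panel end')
E=[[],[]]
for v in range(180,228,4):
    u=np.where(m[v])[0]; E[0].append(atz(p,[u[0],v],.048)); E[1].append(atz(p,[u[-1]+1,v],.048))
for e in E:
    e=np.array(e)*1000; c=np.polyfit(e[:,1],e[:,0],1); print('x at y=190',np.polyval(c,190),'slope deg',np.degrees(np.arctan(c[0])))
b=[atz(p,[u,np.where(m[:,u])[0][-1]+1],.048)*1000 for u in range(288,358,6)]; b=np.array(b);c=np.polyfit(b[:,0],b[:,1],1); print('end y at x=540',np.polyval(c,540),np.degrees(np.arctan(c[0])))
H=cv2.cvtColor(p['frame'],cv2.COLOR_RGB2HSV); y=(abs(H[:,:,0].astype(int)-26)<7)&(H[:,:,1]>130); y[:140]=0;y[180:]=0
rect(p,y,.09,'gate top')
E
```

```text
panel end center [538.4 194. ] size+1px [34.9 64. ] ang 87.4
x at y=190 506.7459103457631 slope deg 2.0057581718717374
x at y=190 570.6911161220031 slope deg 2.5997331903093475
end y at x=540 176.25295852031664 -1.2874080117065065
gate top center [538.3 233.1] size+1px [ 8. 70.] ang 88.29
```

```bash
python3 - <<'E'
from plan import *
plan([((539,198,80),-2.2,4),((539,198,38),-2.2,4)])
E
```

```text
[[0.1,-0.02,0.74,0,0,-0.01],[0.1,-0.02,0.75,0,0,0],[0.09,-0.02,0.74,0,0,-0.01],[0.1,-0.02,0.75,-0.01,0.01,0],[0,0,0.26,0,0,0],[0,0,0.26,0,0,0],[0,0,0.26,0,0,0],[0,0,0.27,0,0,0]]
end [539.2 198.2  37.8]
```

Emit:
apply_moves --pt "0.1 -0.02 0.74 0 0 0" --pt "0.1 -0.02 0.75 0 0 0" --pt "0.09 -0.02 0.74 0 0 0" --pt "0.1 -0.02 0.75 0 0 0" --pt "0 0 0.26 0 0 0" --pt "0 0 0.26 0 0 0" --pt "0 0 0.26 0 0 0" --pt "0 0 0.27 0 0 0"

```text
time_s: 4.5
eef_pos: [0.5379, 0.2008, 0.0394]
orientation: [2.259, 2.182, 0.003]
wrist_force: [-0.3, 0.1, -0.9]
gripper_width: 0.0851
grip_force: 0.0
```

Emit:
apply_moves --pt "0 0 0 0 0 0" --pt "0 0 0 0 0 0" --pt "0 0 0 0 0 0" --pt "0 0 0 0 0 0" --pt "0 0 0 0 0 0" --pt "0 0 0 0 0 0" --pt "0 0 0 0 0 0" --pt "0 0 0 0 0 0" --claw 55

```text
time_s: 5.3
eef_pos: [0.5377, 0.2007, 0.0396]
orientation: [2.26, 2.181, 0.002]
wrist_force: [0.5, -1.9, 5.6]
gripper_width: 0.0619
grip_force: 67.6
```

```bash
python3 - <<'E'
from plan import *
s=robot.get_state(); print(s['eef_pos'],s['wrist_force'],s['gripper_width'],s['grip_force'])
g=grab('wrist','w2')
print('pull'); p=s['eef_pos']*1000; x=np.array([.038,.9993,0])
plan([(p-x*150,-2.2,8)])
E
```

```text
[0.53769148 0.20068458 0.03956088] [ 0.52294912 -1.90544337  5.59327138] 0.06190626004308385 67.55041480064392
pull
[[-0.47,0,0,0,0,0],[-0.47,0,0,0,0,0],[-0.47,0,0,0,0,0.01],[-0.47,0,0,0,0,0],[-0.47,0,0,0,0,0.01],[-0.47,0,0,0,0,0],[-0.47,0,0,0.01,0,0.01],[-0.46,-0.01,0,0,0,0]]
end [531.8  50.8  39.5]
```

View pics/w2.png

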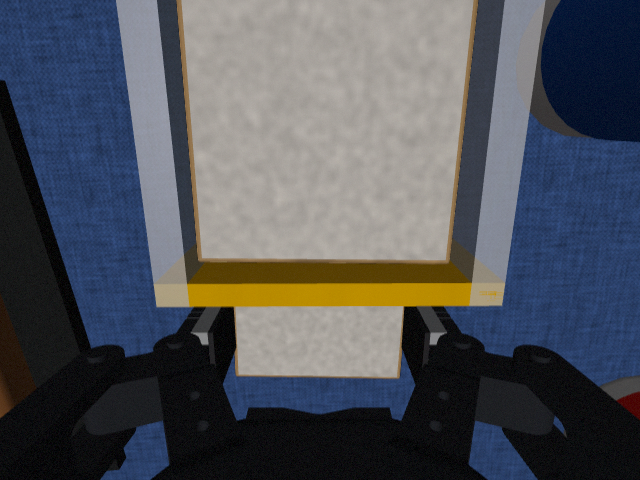

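Emit:
apply_moves --pt "-0.2 0 0 0 0 0" --pt "-0.4 0 0 0 0 0" --pt "-0.5 0 0 0 0 0" --pt "-0.5 0 0 0 0 0" --pt "-0.5 0 0 0 0 0" --pt "-0.5 0 0 0 0 0" --pt "-0.5 0 0 0 0 0" --pt "-0.6 0 0 0 0 0"

```text
time_s: 6.15
eef_pos: [0.5313, 0.052, 0.0383]
orientation: [-2.259, -2.182, 0.002]
wrist_force: [0.0, -0.3, -0.4]
gripper_width: 0.0623
grip_force: 66.8
```

```bash
python3 - <<'E'
from plan import *
s=robot.get_state(); print(s['eef_pos'],s['wrist_force'],s['gripper_width'],s['grip_force'],R.from_rotvec(s['orientation']).as_matrix()[:,1])
g=grab('wrist','w3')
E
```

```text
[0.53126544 0.05199816 0.03828675] [ 0.0103081  -0.31275106 -0.35886038] 0.062264426047304304 66.84295535087585 [ 0.99940781 -0.03438065 -0.00141226]
```

View pics/w3.png

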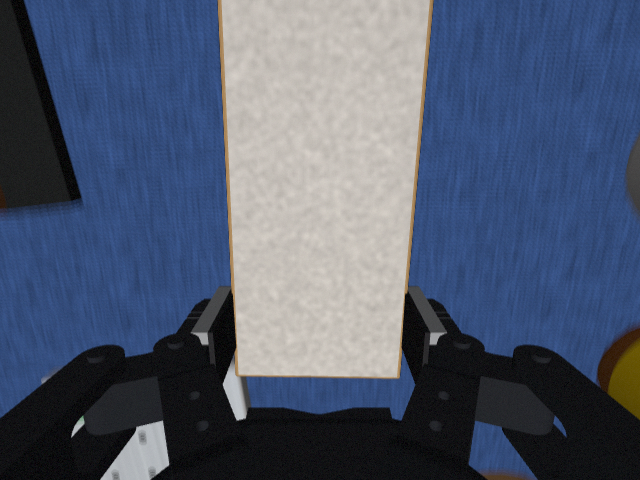

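```bash
python3 - <<'E'
from plan import *
from m import rect
p=cams.grab_frame('wrist'); im=p['frame'].astype(int)
t,r=tool()
m=(im[:,:,2]-im[:,:,0]<15)&(im.sum(2)>330)
for v in (5,60,120,180,240,280):
    u=np.where(m[v,200:450])[0]+200; a,b=atz(p,[u[0]-1,v],.047),atz(p,[u[-1]+2,v],.047); print(v,np.linalg.norm(a-b)*1000, r.inv().apply((a+b)/2-t)*1000)
u=320; e=atz(p,[u,377.5],.047); print('end tool',r.inv().apply(e-t)*1000)
plan([((531,45,85),-2.0,2),((441,-155,85),3.6,6),((441,-160,60),3.6,2)])
E
```

```text
5 63.67154976593345 [102.9715   0.8073  -8.7756]
60 63.27177481302572 [88.1148  0.4512 -8.7658]
120 64.0102588816173 [70.6118  0.2326 -8.7545]
180 63.82138151492879 [51.5846 -0.1698 -8.7421]
240 63.96066729986767 [30.8256 -0.4362 -8.7287]
280 63.82335478038413 [15.9033 -0.7464 -8.719 ]
end tool [-24.702   -0.4393  -8.6942]
[[-0.07,0,-0.58,-0.01,0,-0.01],[-0.07,0,-0.59,-0.01,0.01,-0.01],[-0.85,-0.35,0,0,0,-0.16],[-0.84,-0.36,0,0,0,-0.15],[-0.83,-0.37,0,0,0,-0.16],[-0.83,-0.39,0,0,0,-0.15],[-0.82,-0.4,0,0,0,-0.16],[-0.81,-0.41,0,0.01,0,-0.15]]
[[-0.06,0,0.31,0,0,0],[-0.07,-0.01,0.31,0,0,0],[0,0,0,0,0,0],[0,0,0,0,0,0],[0,0,0,0,0,0],[0,0,0,0,0,0],[0,0,0,0,0,0],[0,0,0,0,0,0]]
end [ 440.9 -160.    60.2]
```

Emit:
apply_moves --pt "-0.07 0 -0.58 0 0 0" --pt "-0.07 0 -0.59 0 0 0" --pt "-0.85 -0.35 0 0 0 -0.18" --pt "-0.84 -0.36 0 0 0 -0.18" --pt "-0.83 -0.37 0 0 0 -0.18" --pt "-0.83 -0.39 0 0 0 -0.18" --pt "-0.82 -0.4 0 0 0 -0.18" --pt "-0.81 -0.41 0 0 0 -0.18"

```text
time_s: 7.05
eef_pos: [0.442, -0.1539, 0.0854]
orientation: [-2.131, -2.307, 0.0]
wrist_force: [1.1, -1.0, -0.9]
gripper_width: 0.0623
grip_force: 66.9
```

```bash
python3 - <<'E'
from plan import *
t,r=tool(); print(t,r.as_matrix()[:,1])
cams.grab_frame('wrist');grab('wrist','w4'); b=grab('top','t4')
a=b['frame'][200:340,230:440,::-1]; cv2.imwrite('pics/t4c.png',cv2.resize(a,None,fx=3.5,fy=3.5,interpolation=cv2.INTER_CUBIC))
w=cv2.imread('pics/w4.png'); t4=cv2.imread('pics/t4c.png'); t4=cv2.resize(t4,(400,267)); w=cv2.resize(w,(400,300)); c=np.zeros((567,400,3),np.uint8); c[:300]=w; c[300:]=t4
cv2.imwrite('pics/c4.png',np.hstack([c[:300],cv2.copyMakeBorder(t4,0,33,0,0,cv2.BORDER_CONSTANT)]))
E
```

```text
[ 0.44199603 -0.15388372  0.08535411] [ 9.96848767e-01  7.93237010e-02 -5.35738265e-04]
```

View pics/c4.png

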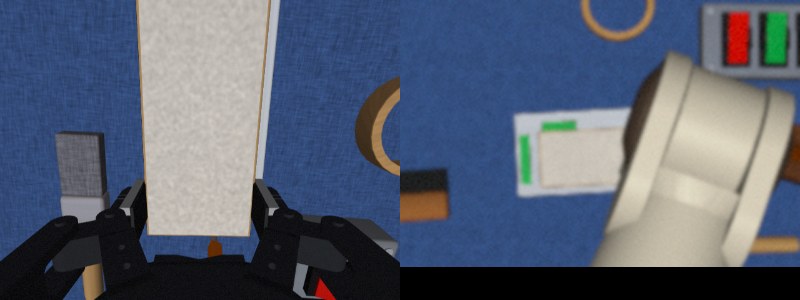

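Emit:
apply_moves --pt "0 -0.05 0.3 0 0 0" --pt "0 -0.05 0.4 0 0 0" --pt "0 0 0.4 0 0 0" --pt "0 0 0.3 0 0 0" --pt "0 0 0.2 0 0 0" --pt "0 0 0.09 0 0 0" --pt "0.05 0 0 0 0 0" --pt "0.05 0 0 0 0 0"

```text
time_s: 8.0
eef_pos: [0.439, -0.1494, 0.0186]
orientation: [2.133, 2.306, 0.0]
wrist_force: [0.5, 0.2, -0.2]
gripper_width: 0.0626
grip_force: 66.9
```

Emit:
apply_moves --pt "0.03 0 0 0 0 0" --pt "0.03 0 0 0 0 0" --pt "0.03 0 0 0 0 0" --pt "0.03 0 0 0 0 0" --pt "0 0 0 0 0 0" --pt "0 0 0 0 0 0" --pt "0 0 0 0 0 0" --pt "0 0 0 0 0 0"

```text
time_s: 8.8
eef_pos: [0.4383, -0.1448, 0.0181]
orientation: [-2.133, -2.306, 0.0]
wrist_force: [-0.4, 0.1, -0.3]
gripper_width: 0.0622
grip_force: 66.9
```

Emit:
apply_moves --pt "0.03 0 0 0 0 0" --pt "0.03 0 0 0 0 0" --pt "0.03 0 0 0 0 0" --pt "0 0 0 0 0 0" --pt "0 0 0 0 0 0" --pt "0 0 0 0 0 0" --pt "0 0 0 0 0 0" --pt "0 0 0 0 0 0"

```text
time_s: 9.6
eef_pos: [0.4384, -0.1438, 0.0187]
orientation: [2.131, 2.302, -0.007]
wrist_force: [-1.1, -16.6, 0.5]
gripper_width: 0.0622
grip_force: 66.8
```

Emit:
apply_moves --pt "-0.05 0 0 0 0 0" --pt "0 0.03 0 0 0 0" --pt "0 0.03 0 0 0 0" --pt "0 0.03 0 0 0 0" --pt "0 0.03 0 0 0 0" --pt "0 0 0 0 0 0" --pt "0 0 0 0 0 0" --pt "0 0 0 0 0 0"

```text
time_s: 10.4
eef_pos: [0.4425, -0.1436, 0.018]
orientation: [2.133, 2.306, -0.004]
wrist_force: [-3.1, -7.6, -0.2]
gripper_width: 0.0626
grip_force: 66.7
```

Emit:
apply_moves --pt "0 0.02 0 0 0 0" --pt "0 0.02 0 0 0 0" --pt "0 0.01 0 0 0 0" --pt "0 0 0 0 0 0" --pt "0 0 0 0 0 0" --pt "0 0 0 0 0 0" --pt "0 0 0 0 0 0" --pt "0 0 0 0 0 0"

```text
time_s: 11.2
eef_pos: [0.4441, -0.1435, 0.0178]
orientation: [2.133, 2.306, -0.005]
wrist_force: [-4.7, -9.4, -0.4]
gripper_width: 0.0621
grip_force: 66.7
```

Emit:
apply_moves --pt "0 0.02 0 0 0 0" --pt "0 0.02 0 0 0 0" --pt "0 0.02 0 0 0 0" --pt "0 0 0 0 0 0" --pt "0 0 0 0 0 0" --pt "0 0 0 0 0 0" --pt "0 0 0 0 0 0" --pt "0 0 0 0 0 0"

```text
time_s: 12.0
eef_pos: [0.4444, -0.1435, 0.0171]
orientation: [-2.131, -2.304, 0.011]
wrist_force: [-14.4, -12.1, 2.8]
gripper_width: 0.0622
grip_force: 66.8
```

```bash
python3 - <<'E'
from plan import *
t,r=tool(); s=robot.get_state(); print(t*1000,s['wrist_force'],s['moment'])
p=grab('scene'); a=p['frame'][235:285,245:355,::-1]; cv2.imwrite('pics/s5.png',cv2.resize(a,None,fx=7,fy=7,interpolation=cv2.INTER_CUBIC))
E
```

```text
[ 444.40980352 -143.49936438   17.12363411] [-14.42500819 -12.14741417   2.80195328] [-2.24999739  2.77594068  1.1554764 ]
```

View pics/s5.png

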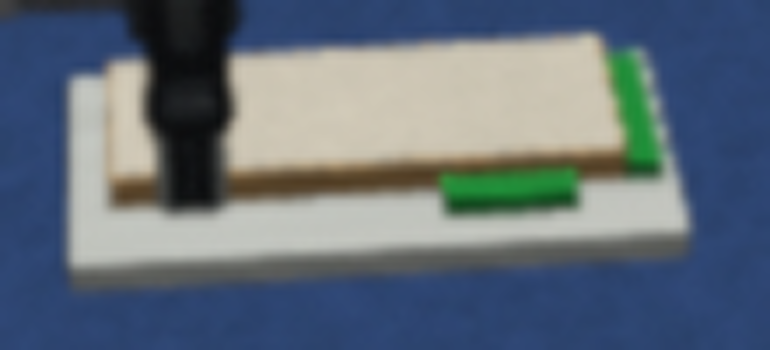

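Emit:
apply_moves --pt "0 0 0.03 0 0 0" --pt "0 0 0.02 0 0 0" --pt "0 0 0.02 0 0 0" --pt "0 0 0 0 0 0" --pt "0 0 0 0 0 0" --pt "0 0 0 0 0 0" --pt "0 0 0 0 0 0" --pt "0 0 0 0 0 0"

```text
time_s: 12.85
eef_pos: [0.4445, -0.1435, 0.0158]
orientation: [-2.131, -2.305, 0.01]
wrist_force: [-20.8, -10.7, 16.7]
gripper_width: 0.0624
grip_force: 68.4
```

Emit:
apply_moves --pt "0 0 0 0 0 0" --pt "0 0 0 0 0 0" --pt "0 0 0 0 0 0" --pt "0 0 0 0 0 0" --pt "0 0 0 0 0 0" --pt "0 0 0 0 0 0" --pt "0 0 0 0 0 0" --pt "0 0 0 0 0 0" --claw 78

```text
time_s: 13.65
eef_pos: [0.4474, -0.1424, 0.0153]
orientation: [-2.133, -2.306, -0.0]
wrist_force: [0.4, 0.3, 0.2]
gripper_width: 0.078
grip_force: 0.0
```

Emit:
apply_moves --pt "0 0 -0.2 0 0 0" --pt "0 0 -0.3 0 0 0" --pt "0 0 -0.5 0 0 0" --pt "0 0 -0.7 0 0 0" --pt "-0.2 0 -0.7 0 0 0" --pt "-0.2 0 -0.5 0 0 0" --pt "0 0 -0.2 0 0 0" --pt "0 0 0 0 0 0" --claw 85

```text
time_s: 14.45
eef_pos: [0.4492, -0.1585, 0.1407]
orientation: [2.132, 2.304, 0.002]
wrist_force: [0.5, -0.0, -0.5]
gripper_width: 0.0848
grip_force: 0.0
```

```bash
python3 - <<'E'
from plan import *
t,r=tool(); print(t*1000)
p=grab('wrist','w6')
E
```

```text
[ 449.17261194 -158.53567405  140.72870068]
```

View pics/w6.png

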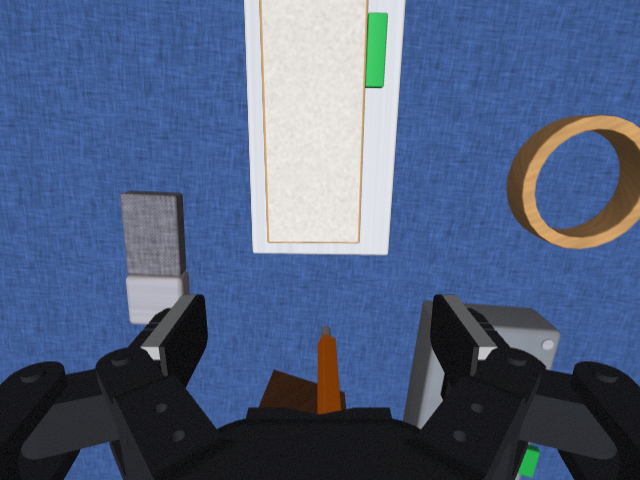

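```bash
python3 - <<'E'
from plan import *
plan([((449,-170,235),2,3),((440,-326,240),-16.6,5)])
E
```

```text
[[-0.1,0,-0.8,0,0,0.14],[-0.1,-0.01,-0.79,0,0,0.14],[-0.09,0,-0.8,0,0,0.13],[-0.78,-0.07,-0.02,0,0,0.62],[-0.78,-0.02,-0.03,0,0,0.62],[-0.78,0.03,-0.02,0,0,0.62],[-0.78,0.08,-0.03,0,0,0.62],[-0.77,0.13,-0.02,0,0,0.62]]
end [ 440.2 -325.9  239.8]
```

Emit:
apply_moves --pt "-0.1 0 -0.8 0 0 0.14" --pt "-0.1 0 -0.79 0 0 0.14" --pt "-0.09 0 -0.8 0 0 0.13" --pt "-0.78 -0.07 -0.02 0 0 0.62" --pt "-0.78 -0.02 -0.03 0 0 0.62" --pt "-0.78 0.03 -0.02 0 0 0.62" --pt "-0.78 0.08 -0.03 0 0 0.62" --pt "-0.77 0.13 -0.02 0 0 0.62" --claw 50

```text
time_s: 15.3
eef_pos: [0.4402, -0.3267, 0.2382]
orientation: [-2.519, -1.874, 0.001]
wrist_force: [1.1, 0.8, -0.3]
gripper_width: 0.0498
grip_force: 0.0
```

```bash
python3 - <<'E'
from plan import *
cams.grab_frame('wrist')
t,r=tool(); print(t*1000,r.as_matrix()[:,1])
p=grab('wrist','w7')
b=grab('top'); cv2.imwrite('pics/t7.png',b['frame'][:,:,::-1])
T=cv2.resize(b['frame'][240:320,275:400,::-1],None,fx=4,fy=4,interpolation=cv2.INTER_CUBIC)
W=cv2.imread('pics/w7.png')[120:400,170:470]
W=cv2.resize(W,(300,280)); c=np.zeros((320,800,3),np.uint8); c[:280,:300]=W; c[:320,300:800]=T; cv2.imwrite('pics/c7.png',c)
E
```

```text
[ 439.83846067 -330.2431394   237.56796557] [ 0.95601192 -0.29332026 -0.00210746]
```

View pics/c7.png

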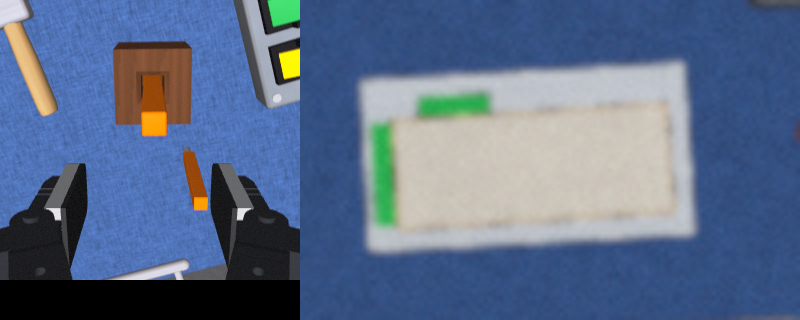

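The wrist view shows the thick stylus's top at (323,244), rising from the stand at (322,203), with the thin look-alike at (370,323). The panel lies flush with both stops.

```bash
python3 - <<'E'
from m import *
p=cams.grab_frame('wrist'); im=p['frame']; t,r=tool(); print(t*1000, np.degrees(np.arctan2(*r.as_matrix()[[1,0],1])))
h=cv2.cvtColor(im,cv2.COLOR_RGB2HSV).astype(int)
m=(h[:,:,0]<20)&(h[:,:,1]>150)
print(im[244,323],im[215,323],im[175,300])
b=m&(h[:,:,2]>200); b[:,:305]=0;b[:,345:]=0;b[:220]=0;b[270:]=0
rc=rect(p,b,.162,'styl top')
s=(h[:,:,2]>0)&(im[:,:,0].astype(int)>im[:,:,2].astype(int)+15); s[:150]=0;s[248:]=0;s[:,:275]=0;s[:,370:]=0
ys,xs=np.where(s&~b); print('stand px',xs.min(),xs.max(),ys.min(),ys.max())
s2=s.copy(); s2[:168]=0
rect(p,s2&~b,.062,'stand top approx')
st=m&(h[:,:,2]>110)&(h[:,:,1]>200); 
for v in range(195,236,5):
    u=np.where(st[v,300:350])[0]+300
    if len(u): print(v,u[0],u[-1], (atz(p,[(u[0]+u[-1]+1)/2,v],.062)*1000)[:2])
E
```

```text
[ 440.2019 -325.9573  238.1722] -16.61498827975961
[255 165  15] [151  70   5] [126  80  54]
styl top center [ 442.5 -326.8] size+1px [14.1 14.1] ang 73.39
stand px 285 362 166 247
stand top approx center [ 443.2 -324.9] size+1px [67.1 63.9] ang 73.39
200 315 331 [ 445.1737 -317.8882]
205 315 332 [ 444.3769 -322.0464]
210 315 333 [ 443.5743 -326.2352]
215 314 333 [ 441.9646 -330.2155]
220 314 334 [ 441.1471 -334.4655]
225 314 335 [ 440.3235 -338.747 ]
230 314 336 [ 439.4938 -343.0605]
235 313 337 [ 438.2513 -347.2848]
```

```bash
python3 - <<'E'
from plan import *
plan([((442.7,-326.4,160),-16.6,4),((442.7,-326.4,121),-16.6,3)])
E
```

```text
[[0,0.02,0.49,-0.01,0,0],[0,0.02,0.49,0,0,0],[0,0.01,0.49,-0.01,-0.01,0],[0.01,0.02,0.48,0,0,0],[0,0,0.33,0,0,0],[0,0,0.32,0,0,0],[0,0,0.33,0,0,0],[0,0,0,0,0,0]]
end [ 442.9 -326.3  121. ]
```

Emit:
apply_moves --pt "0 0.02 0.49 0 0 0" --pt "0 0.02 0.49 0 0 0" --pt "0 0.01 0.49 0 0 0" --pt "0 0.02 0.48 0 0 0" --pt "0 0 0.33 0 0 0" --pt "0 0 0.32 0 0 0" --pt "0 0 0.33 0 0 0" --pt "0 0 0 0 0 0"

```text
time_s: 16.3
eef_pos: [0.4427, -0.3262, 0.1206]
orientation: [-2.516, -1.877, 0.001]
wrist_force: [0.6, 0.5, -0.7]
gripper_width: 0.0502
grip_force: 0.0
```

Emit:
apply_moves --pt "0 0 0 0 0 0" --pt "0 0 0 0 0 0" --pt "0 0 0 0 0 0" --pt "0 0 0 0 0 0" --pt "0 0 0 0 0 0" --pt "0 0 0 0 0 0" --pt "0 0 0 0 0 0" --pt "0 0 0 0 0 0" --claw 8

```text
time_s: 17.1
eef_pos: [0.4436, -0.3272, 0.1234]
orientation: [2.517, 1.877, 0.001]
wrist_force: [-0.2, -0.0, 7.3]
gripper_width: 0.0143
grip_force: 58.8
```

```bash
python3 - <<'E'
from plan import *
t,r=tool(); print(t*1000,r.as_matrix()[:,1],robot.get_state()['wrist_force'],robot.get_state()['gripper_width'])
E
```

```text
[ 443.6258608  -327.15754653  123.44574101] [ 0.95837383 -0.28551208  0.00156611] [-0.19711403 -0.01187293  7.26306769] 0.014330815347961682
```

```bash
python3 - <<'E'
from plan import *
plan([((443.3,-326.8,223),-16.6,4),((600,-299,225),-16.6,4)])
E
```

```text
[[0,0,-0.62,0,0,0],[0,0,-0.62,0,0,0],[0,0,-0.62,0.01,0,0],[0,-0.01,-0.63,0,0.01,0],[0.45,0.89,-0.01,0,0,0],[0.45,0.89,-0.01,0,0,0],[0.44,0.89,-0.01,0,0,0],[0.45,0.89,-0.02,0,0,0]]
end [ 600.  -299.   225.2]
```

Emit:
apply_moves --pt "0 0 -0.5 0 0 0" --pt "0 0 -0.65 0 0 0" --pt "0 0 -0.7 0 0 0" --pt "0 0 -0.7 0 0 0" --pt "0.45 0.89 0 0 0 0" --pt "0.45 0.89 0 0 0 0" --pt "0.44 0.89 0 0 0 0" --pt "0.45 0.89 0 0 0 0"

```text
time_s: 17.9
eef_pos: [0.6015, -0.2986, 0.2243]
orientation: [2.519, 1.877, -0.0]
wrist_force: [0.8, -0.4, 0.8]
gripper_width: 0.0147
grip_force: 58.7
```

```bash
python3 - <<'E'
from m import *
cams.grab_frame('wrist')
p=grab('wrist','w8'); a=grab('scene'); b=grab('top'); t,r=tool(); print(t*1000)
for n,q in(('w',p),('s',a),('t',b)):
    for k in('green_pad','stylus_tip'): print(n,k,[(np.round(z['point']),round(z['p'],2)) for z in nets.look_for(q,k)[:3]])
print('tip proj',proj(p,t+np.array([0,0,-.1164])),'pad proj',proj(p,[.600,-.2988,.07]))
S=cv2.resize(a['frame'][195:320,120:250,::-1],None,fx=2.5,fy=2.5); W=cv2.imread('pics/w8.png')[:,140:600]
c=np.zeros((480,790,3),np.uint8); c[:,:460]=W; c[:S.shape[0],460:460+S.shape[1]]=S; cv2.imwrite('pics/c8.png',c)
E
```

```text
[ 600.6032 -298.4873  222.989 ]
w green_pad [(array([289., 224.]), 0.81)]
w stylus_tip [(array([322., 326.]), 0.9), (array([116., 212.]), 0.67)]
s green_pad [(array([302., 267.]), 0.65), (array([182., 278.]), 0.63)]
s stylus_tip [(array([175., 238.]), 0.96), (array([143., 234.]), 0.87), (array([220., 240.]), 0.74)]
t green_pad [(array([152., 236.]), 0.73)]
t stylus_tip [(array([435., 200.]), 0.58)]
tip proj [[313.4223 236.4315]] pad proj [[313.4964 223.6574]]
```

View pics/c8.png

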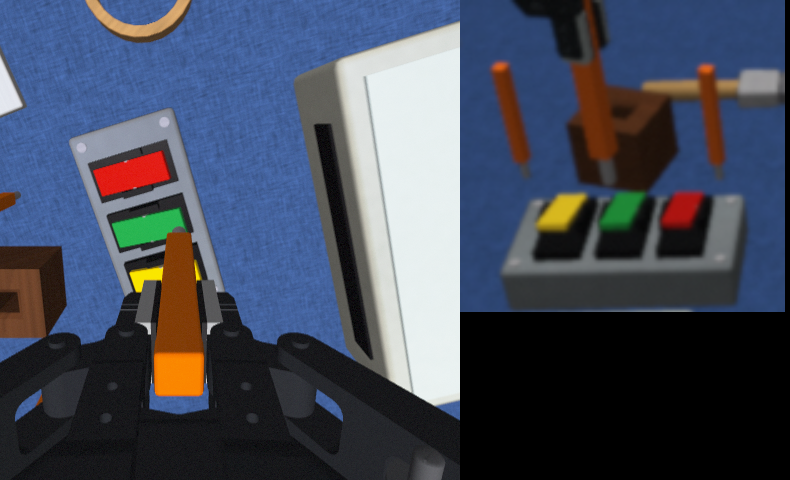

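Emit:
apply_moves --pt "0 0 0.3 0 0 0" --pt "0 0 0.3 0 0 0" --pt "0 0 0.2 0 0 0" --pt "0 0 0.05 0 0 0" --pt "0 0 0.05 0 0 0" --pt "0 0 0.05 0 0 0" --pt "0 0 0.05 0 0 0" --pt "0 0 0 0 0 0"

```text
time_s: 19.2
eef_pos: [0.6004, -0.2989, 0.1848]
orientation: [2.518, 1.877, 0.001]
wrist_force: [0.4, 0.1, 1.0]
gripper_width: 0.014
grip_force: 59.2
```

Emit:
apply_moves --pt "0 0 0.05 0 0 0" --pt "0 0 0.05 0 0 0" --pt "0 0 0.05 0 0 0" --pt "0 0 0.05 0 0 0" --pt "0 0 0 0 0 0" --pt "0 0 0 0 0 0" --pt "0 0 0 0 0 0" --pt "0 0 0 0 0 0"

```text
time_s: 20.0
eef_pos: [0.6001, -0.2989, 0.1764]
orientation: [-2.519, -1.878, 0.0]
wrist_force: [2.2, 0.1, 2.0]
gripper_width: 0.0144
grip_force: 59.4
```

Rocker is moving (about 2 N), so I keep pressing down to the stop.

Emit:
apply_moves --pt "0 0 0.05 0 0 0" --pt "0 0 0.05 0 0 0" --pt "0 0 0.05 0 0 0" --pt "0 0 0 0 0 0" --pt "0 0 0 0 0 0" --pt "0 0 0 0 0 0" --pt "0 0 0 0 0 0" --pt "0 0 0 0 0 0"

```text
time_s: 20.8
eef_pos: [0.6004, -0.299, 0.1737]
orientation: [2.516, 1.876, 0.003]
wrist_force: [-0.7, 0.8, 20.5]
gripper_width: 0.0143
grip_force: 61.7
```

Emit:
apply_moves --pt "0 0 -0.2 0 0 0" --pt "0 0 -0.4 0 0 0" --pt "0 0 -0.5 0 0 0" --pt "0 0 -0.2 0 0 0" --pt "0 0 0 0 0 0" --pt "0 0 0 0 0 0" --pt "0 0 0 0 0 0" --pt "0 0 0 0 0 0"

```text
time_s: 21.6
eef_pos: [0.5999, -0.2988, 0.2215]
orientation: [-2.518, -1.877, 0.001]
wrist_force: [0.2, -0.3, -1.3]
gripper_width: 0.0142
grip_force: 58.9
```

```bash
python3 - <<'E'
from m import *
from plan import plan
p=grab('wrist','w9'); a=grab('scene'); t,r=tool(); print(t*1000,robot.get_state()['gripper_width'])
S=cv2.resize(a['frame'][195:320,120:250,::-1],None,fx=2.5,fy=2.5); W=cv2.imread('pics/w9.png')[:,140:600]
c=np.zeros((480,790,3),np.uint8); c[:,:460]=W; c[:S.shape[0],460:460+S.shape[1]]=S; cv2.imwrite('pics/c9.png',c)
plan([((600,-299,230),-16.6,1),((443.4,-326.8,230),-16.6,6),((443.4,-326.8,215),-16.6,1)])
E
```

```text
[ 600.0389 -298.7987  221.8893] 0.014287026279739396
[[-0.01,0,-0.2,-0.01,0,0],[-0.3,-0.59,0,0,0,0],[-0.3,-0.59,0,0,0,0],[-0.29,-0.59,0,0,0,0],[-0.3,-0.59,0,0,0,0],[-0.29,-0.6,0,0,0,0],[-0.3,-0.59,0,0,0,0],[0,0,0.37,0,0,0]]
end [ 443.5 -326.9  215.1]
```

View pics/c9.png

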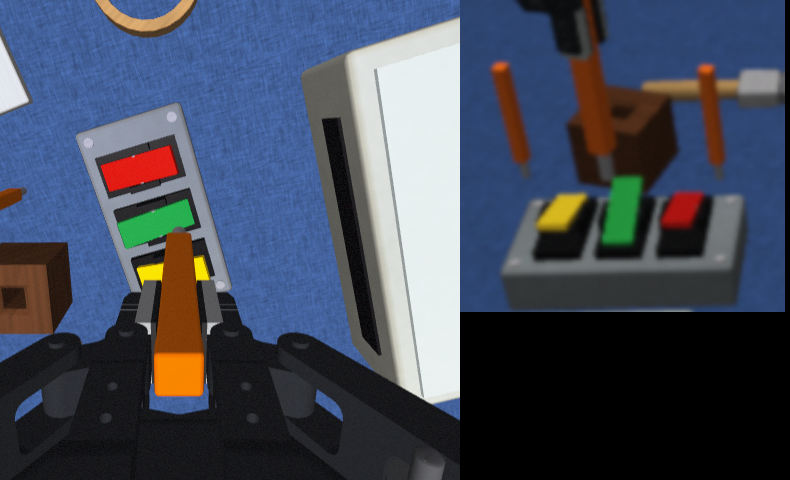

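The scene crop shows the green rocker flipped with its far end down; yellow and red are unchanged. Now I return the stylus.

Emit:
apply_moves --pt "0 0 -0.2 0 0 0" --pt "-0.3 -0.59 0 0 0 0" --pt "-0.3 -0.59 0 0 0 0" --pt "-0.29 -0.59 0 0 0 0" --pt "-0.3 -0.59 0 0 0 0" --pt "-0.29 -0.6 0 0 0 0" --pt "-0.3 -0.59 0 0 0 0" --pt "0 0 0 0 0 0"

```text
time_s: 22.5
eef_pos: [0.4416, -0.3271, 0.2321]
orientation: [2.519, 1.875, -0.0]
wrist_force: [0.6, 0.3, -0.5]
gripper_width: 0.0142
grip_force: 59.1
```

```bash
python3 - <<'E'
from m import *
from plan import plan
cams.grab_frame('wrist'); cams.grab_frame('wrist'); p=grab('wrist'); t,r=tool(); print(t*1000,r.as_matrix()[:,1])
S=np.array([443.6,-327.2]); 
plan([((443.5,-327.1,200),-16.6,2),((443.5,-327.1,170),-16.6,6)])
E
```

```text
[ 444.2228 -326.6879  231.0704] [ 0.9583 -0.2857  0.0011]
[[-0.01,-0.01,0.39,0.01,0,0],[0,0,0.39,0,0,0],[0,0,0.12,0,0,0],[0,0,0.13,0,0,0],[0,0,0.12,0,0,0],[0,0,0.13,0,0,0],[0,0,0.12,0,0,0],[0,0,0.13,0,0,0]]
end [ 443.7 -327.   169.9]
```

Emit:
apply_moves --pt "-0.01 -0.01 0.39 0 0 0" --pt "0 0 0.39 0 0 0" --pt "0 0 0.12 0 0 0" --pt "0 0 0.13 0 0 0" --pt "0 0 0.12 0 0 0" --pt "0 0 0.13 0 0 0" --pt "0 0 0.12 0 0 0" --pt "0 0 0.13 0 0 0"

```text
time_s: 23.45
eef_pos: [0.4434, -0.3269, 0.1691]
orientation: [2.518, 1.878, 0.0]
wrist_force: [0.0, 0.1, 0.2]
gripper_width: 0.0143
grip_force: 59.1
```

Emit:
apply_moves --pt "0 0 0.12 0 0 0" --pt "0 0 0.12 0 0 0" --pt "0 0 0.12 0 0 0" --pt "0 0 0.12 0 0 0" --pt "0 0 0.12 0 0 0" --pt "0 0 0.12 0 0 0" --pt "0 0 0 0 0 0" --pt "0 0 0 0 0 0"

```text
time_s: 24.25
eef_pos: [0.4433, -0.3268, 0.1405]
orientation: [-2.519, -1.878, 0.0]
wrist_force: [-0.2, -0.6, -0.0]
gripper_width: 0.0141
grip_force: 59.1
```

Going in freely; 17 mm remain to the floor.

Emit:
apply_moves --pt "0 0 0.1 0 0 0" --pt "0 0 0.1 0 0 0" --pt "0 0 0.1 0 0 0" --pt "0 0 0.08 0 0 0" --pt "0 0 0.04 0 0 0" --pt "0 0 0.02 0 0 0" --pt "0 0 0 0 0 0" --pt "0 0 0 0 0 0"

```text
time_s: 25.05
eef_pos: [0.4432, -0.3269, 0.1234]
orientation: [2.518, 1.877, 0.0]
wrist_force: [-2.4, 1.2, 5.3]
gripper_width: 0.014
grip_force: 59.8
```

Emit:
apply_moves --pt "0 0 0 0 0 0" --pt "0 0 0 0 0 0" --pt "0 0 0 0 0 0" --pt "0 0 0 0 0 0" --pt "0 0 0 0 0 0" --pt "0 0 0 0 0 0" --pt "0 0 0 0 0 0" --pt "0 0 0 0 0 0" --claw 50

```text
time_s: 25.85
eef_pos: [0.4433, -0.3269, 0.1229]
orientation: [2.519, 1.878, 0.0]
wrist_force: [0.3, -0.8, 0.7]
gripper_width: 0.0499
grip_force: 0.0
```

Emit:
apply_moves --pt "0 0 -0.3 0 0 0" --pt "0 0 -0.5 0 0 0" --pt "0 0 -0.7 0 0 0" --pt "0 0 -0.8 0 0 0" --pt "0 0 -0.8 0 0 0" --pt "0 0 -0.5 0 0 0" --pt "0 0 -0.3 0 0 0" --pt "0 0 0 0 0 0"

```text
time_s: 26.65
eef_pos: [0.4437, -0.3272, 0.2816]
orientation: [2.516, 1.876, 0.002]
wrist_force: [-0.2, 0.2, -0.4]
gripper_width: 0.0501
grip_force: 0.0
```

```bash
python3 - <<'E'
from m import *
a=grab('scene'); b=grab('top'); print(robot.get_state()['wrist_force'],tool()[0])
S=cv2.resize(a['frame'][160:360,110:590,::-1],(800,333),interpolation=cv2.INTER_CUBIC); T=cv2.resize(b['frame'][150:340,110:510,::-1],(550,261),interpolation=cv2.INTER_CUBIC)
c=np.zeros((594,800,3),np.uint8); c[:333]=S; c[333:,:550]=T; cv2.imwrite('pics/c10.png',c)
E
```

```text
[-0.6767  0.2077  0.6256] [ 0.4433 -0.3269  0.279 ]
```

View pics/c10.png

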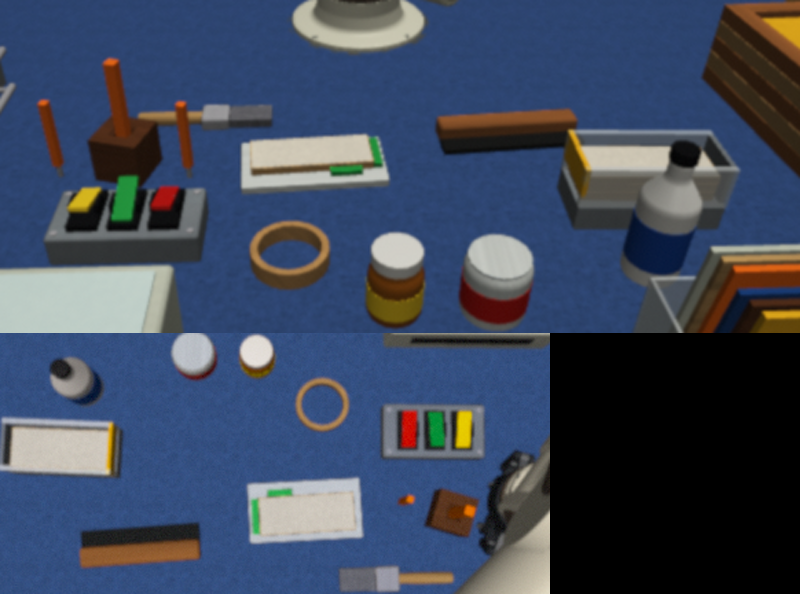

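The final view shows the panel against both stops, the stack inside the magazine, only green on, the stylus upright in its stand, and the bystanders unmoved.

```bash
python3 -c "
from bench import order
print(order.close_job())"
```

```text
the job is handed in; nothing more can be done
None
```

The job is handed in at about 27 s of robot time: the bottom panel lies flat on the bed against both stops, the green rocker is on with yellow and red off, and the stylus is back upright in its stand. The final pictures show this, but no verdict came back.

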